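Load the line winder and shift it to wind

ROBOT

A 6-joint arm with a two-finger parallel gripper is mounted at the origin on the work surface. World frame = base frame: x ahead of the robot, y to its left, z up, the work surface at z = 0. Lengths are in m, angles in degrees, forces in N, time in s.
With the tool pointing down it reaches from about 0.25 to 0.725 m from the base axis. Payload 9.7 kg.
Tool frame: the origin (TCP) lies at the very end of the fingers, on their centre line; the grasp point (between the pads) lies grasp_offset behind it (grasp_offset is the distance from the TCP to the grasp point, in m); z points along the fingers, y is the line along which they close (so a half turn about z gives the same grasp; the last joint's range is limited). The gripper opens to 85 mm and grips with 20 to 120 N. Pads are 22 mm wide; open, the fingers measure 114 mm over their backs; the gripper's body (76 mm by 85 mm) begins 54 mm behind the grasp point. The pads swing forward as they close: fully open they stand 13 mm farther back than shut.
Start: joints at [-63.598, 4.979, 10.078, 95.1, 0, 90], TCP at [0.245, -0.493, 0.231] pointing down, gripper open.
Joint ranges: [-179.16, 179.16], [-48.56, 103.87], [-65.8, 70.77], [-126.05, 130.52], [-82.76, 87.17], [-180, 180]. Speed limits (degrees/s): [127.2, 127.2, 147.25, 180, 180, 180].

INTERFACE

Orientations are given as [roll, pitch, yaw] about the fixed x, y, z axes, in that order (R = Rz(yaw) Ry(pitch) Rx(roll)).
In Python, from workcell import get_obs, camera, calibration, job_done, recognise, cut_out, mark_of, grasp_offset gives the robot as it stands.
- The arm moves only by the tool servo_tool, never from a script. Its argument "moves" is a list of rows, each a list of 3 entries, a list of its own where there are three numbers: the turn, a rotation vector about the tool's x, y, z in degrees, then the shift along the tool's x, y, z in m, then the opening in per cent of the stroke, from 0 (shut) to 100 (fully open). In form: [[[ax, ay, az], [x, y, z], claw], ...]. A call has 1 to 12 rows; each row shifts and turns the commanded pose from where the row before left it, along the tool's axes as they then stand; what a row does not reach is not made up. A row lasts 1/10 s, in which the tool goes at most 50 mm and 8.59 degrees, less where a joint would pass 70% of its speed; a pose out of reach is approached as far as the arm can. A call is refused whole if a number of a shift passes 0.05 or a number of a turn 8.59, either way. A call with a gripper value outside its range is refused whole. The fingers move at their own pace and stop on an object; "force" is the grip in N (left out, the last holds). Time passes only in rows, so rows that do not move let the fingers close. It gives the time, the measured TCP pose, the force, the opening and the grip force at its end, in the units of the state.
- get_obs(): the state, without advancing time (a new reading comes with each control period).
- camera(name): name is "side" or "top" or "wrist"; returns (picture, depth): 384x512x3 uint8, red, green, blue; 384x512 float32, m along the optical axis (not along the pixel's ray), 0 where there is no reading.
- calibration(name): a dict with "camera_matrix" (3x3 intrinsics, pixels), "R" (3x3) and "t" (3): a world point X has camera coordinates R X + t. Camera axes: x right, y down, z forward; pixel columns grow to the right and rows downward; lengths in m; the calibration is good to about 2 mm. A picture is of the moment at which its call begins: read the wrist's pose just before it. calibration takes no time and is no camera call; for the wrist camera it gives the pose at the moment of the call.
- job_done(): hands the job in; it is judged then, once.
Trained networks look in the newest picture that a camera, given by its name, has taken for a name from the list of things; names that differ only in an ending like _2 or _b are one class to them, and where a whole thing is asked for, a point or a joint stands for the part that bears it (a point fixed in the world has none). Each returns a list of dicts, best first, with "score" (0 to 1); they miss things now and then, are a little off and sometimes report something else, mostly with a low value. They report only what shows in the picture. A call takes as long as a camera call. They do not tell look-alikes from the thing itself.
- recognise(name, camera): "xyz" ([x, y, z] in m, in the coordinates of the camera as it stood for that picture, good to about 4 mm: the middle of the surface that is visible of it).
- cut_out(name, camera): "mask" (384x512 bool, what is visible of it).
- mark_of(name, camera): "xyz" ([x, y, z] in m, in the coordinates of the camera as it stood for that picture, good to about 4 mm: a listed point, or the origin of a listed thing).
The state is a dict: "time": time; "q": joint angles; "qd": joint speeds; "joint_efforts": joint torques, N m; "ee_pos": TCP position; "tcp_rot": TCP orientation; "wrist_force": force on the tool from outside, world axes, zero at the start; "torque": the same for the moment, N m; "opening": finger opening in m; "grasp_force": force on a finger pad.
Only numpy, scipy, OpenCV 4.12 (cv2) and the standard library are available. Lean on these libraries where they do the work, as an engineer would, in place of code of your own. Each camera call takes 0.05 s, during which the arm holds its last target. There are 200 camera calls.

TASK

Get the line winder on the boat's bench ready: first guide its selector lever through the zigzag gate from STOP (red dot) fully home into the LOAD slot (yellow dot), then, with the lever left in LOAD, slide all the orange spools over the upright spindle and put the steel clamp collar on the spindle on top of them. When the stack is complete, guide the lever on through the gate fully home into the WIND slot (green dot), let go, and leave the other things on the bench where they are.

Things in the scene. Friction and masses are not known exactly. Their poses are not given: they have to be found in the camera images.
- selector: Selector box, bolted to the bench: grey, 100 mm (its x) by 140 mm (its y), a bright gate plate on top 70 mm above the bench. Origin at the centre of its underside, z up, turned up to 0.4 rad. A zigzag slot 15 mm wide is cut in the plate; the upright 10 mm lever stalk runs in it with about 2.5 mm of play each way, stopped by the walls. STOP, LOAD and WIND ends are three points.
- gate_stop (a point): STOP end of the slot, at plate height, in the box's frame at x -22, y -36 mm, beside a red dot (14 mm wide, on the plate's -x edge). The slot's centre line runs from here straight to the corner (18,-36), straight to the corner (18,0), then straight to the LOAD end (-22,0). All in mm along the box's own x, y.
- gate_load (a point): LOAD end of the slot, at plate height, in the box's frame at x -22, y 0 mm, beside a yellow dot on the plate's -x edge; the dead end of the middle lane, which runs from here to the corner (18,0). At (-2,0) in this lane a branch leaves towards WIND.
- gate_wind (a point): WIND end of the slot, at plate height, in the box's frame at x 22, y 36 mm, beside a green dot on the plate's +x edge. The way here from the middle lane: from (-2,0) straight to the corner (-2,36), then straight to (22,36). All in mm along the box's own x, y.
- sel_x (a joint): Position of the lever stalk along the selector box's own x axis, m, 0 at the plate's centre (STOP and LOAD ends -0.022, WIND end +0.022; with the play up to 0.0025 beyond). The lever starts somewhere in the STOP lane, -0.022 to -0.008.
- sel_y (a joint): Position of the lever stalk along the selector box's own y axis, m, 0 at the plate's centre (STOP lane -0.036, LOAD lane 0, WIND lane +0.036). The lever always stays upright, moves against about 1.2 N of friction and stays where it is left.
- knob (a point): Centre of the lever's black barrel-shaped knob, 124 mm above the bench: 26 mm in diameter, 38 mm tall (105 to 143 mm above the bench), above the gate plate. It can be grasped from above.
- spindle_foot (a point): Axis of the winder's upright steel spindle, at the top of its foot, 18 mm above the bench, where the first spool rests. Spindle fixed, 23 mm in diameter; the foot is a 60 mm disc on a 110 mm square plate 12 mm thick. On its own +x side (the point's x) a green gearbox 45 mm high stands 57 to 127 mm from the axis, then a shaft stub 42 mm high to 177 mm.
- spindle_tip (a point): The top of the spindle, on its axis, 153 mm above the bench (135 mm above the foot). The top 14 mm taper from 23 to 10 mm in diameter, as a lead-in.
- collar_mid (a point): Centre (half-way up) of the steel clamp collar: a plain ring with two dark bands, 50 mm outside diameter, 28 mm bore, 28 mm high, 0.2 to 0.33 kg. It lies flat on the bench at the start; z is its axis.
- spool1_mid (a point): Centre (half-way up) of an orange empty plastic line spool core: a plain ring, 50 mm outside diameter, 28 mm bore, 20 mm high, about 60 g, either way up. It lies flat on the bench at the start; z is its axis. There are three to five of these; an absent one is given as None.
- spool2_mid (a point): Centre (half-way up) of an orange empty plastic line spool core: a plain ring, 50 mm outside diameter, 28 mm bore, 20 mm high, about 60 g, either way up. It lies flat on the bench at the start; z is its axis. There are three to five of these; an absent one is given as None.
- spool3_mid (a point): Centre (half-way up) of an orange empty plastic line spool core: a plain ring, 50 mm outside diameter, 28 mm bore, 20 mm high, about 60 g, either way up. It lies flat on the bench at the start; z is its axis. There are three to five of these; an absent one is given as None.
- spool4_mid (a point): Centre (half-way up) of an orange empty plastic line spool core: a plain ring, 50 mm outside diameter, 28 mm bore, 20 mm high, about 60 g, either way up. It lies flat on the bench at the start; z is its axis. There are three to five of these; an absent one is given as None.
- spool5_mid (a point): Centre (half-way up) of an orange empty plastic line spool core: a plain ring, 50 mm outside diameter, 28 mm bore, 20 mm high, about 60 g, either way up. It lies flat on the bench at the start; z is its axis. There are three to five of these; an absent one is given as None.
- jar: A bystander to leave alone: a small glass jar with a blue cap, 52 mm in diameter and 60 mm tall, standing among the spools.
- can: A bystander to leave alone: a red can, 56 mm across and 80 mm high, standing beyond the spools.
- tin: A bystander to leave alone: a low white jar with a metal cap, 60 mm across and 50 mm high, standing beyond the spools.
There are look-alikes about, which are no part of the job. Leave any blue or purple look-alike of the part that bears spool4_mid alone.

How it is judged:
By the outcome, as a careful person would: the job done as asked, in the order asked, and still so for the second after the job is handed in, with the robot touching nothing.
Of spool1, spool2, spool3, spool4, spool5 only 3 to 5 are there at a start; the rules pass over those that are not, and their reading is None.
At some moment in a run one of spool1, spool2, spool3, spool4, spool5, collar may be knocked a few centimetres aside while the robot is not near it.
Once in a run the grip may slacken for a moment while it holds something.
It also fails if it takes over 210 s, if anything falls off the work surface, if the arm or the gripper's body presses on something with over 40 N, if the wrist force passes 120 N, or if a joint passes its speed limit or range.

## Working session

There is one attempt and no reset: what is moved stays moved. The work goes in short steps, Python scripts to look and compute and a tool call to move; the robot and the scene stay as the last step left them, time stands still between calls to the robot, and variables do not carry over. Pictures are saved under pics/ and viewed, at most 14 in all, crops included, and the job is handed in when it is done.

Besides the shell and the picture viewer there is one more tool, called after "Call:" as name(argument=value, ...), one argument or row to a line, values as JSON. servo_tool: Moves the arm, as the interface text tells. Its arguments: {"type":"object","properties":{"moves":{"type":"array"},"force":{"type":"number"}},"required":["moves"]}

```bash
mkdir -p pics; ls
cat > h.py <<'E'
import numpy as np, cv2, json
from workcell import *
def snap(c,fn=None):
    K=calibration(c); im,d=camera(c)
    if fn: cv2.imwrite('pics/'+fn,im[:,:,::-1])
    return im,d,K
def cloud(d,K):
    M=np.array(K['camera_matrix']);v,u=np.mgrid[:d.shape[0],:d.shape[1]]
    P=np.stack([(u-M[0,2])/M[0,0]*d,(v-M[1,2])/M[1,1]*d,d],-1)
    W=(P-np.array(K['t']))@np.array(K['R']); W[d==0]=np.nan
    return W
def c2w(p,K): return (np.array(p)-np.array(K['t']))@np.array(K['R'])
E
python3 - <<'E'
from h import *
o=get_obs(); print(o['time'],o['ee_pos'],o['tcp_rot'],grasp_offset,o['opening'])
a,da,K=snap('top'); b,db,Kb=snap('side')
cv2.imwrite('pics/a.png',np.vstack([a,b])[:,:,::-1][:, :])
for n in ['selector','knob','spindle_foot','spindle_tip','collar_mid','spool1_mid','gate_stop','gate_load','gate_wind','jar','can','tin']:
    for r in mark_of(n,'top')[:8]: print(n,round(r['score'],2),c2w(r['xyz'],K).round(3))
E
```

```text
pics
0.0 [ 0.2444583  -0.49242147  0.23057494] [-1.79921697e+02 -6.57279814e-04  2.64004229e+01] 0.0187 0.08519510423877323
selector 0.66 [0.491 0.297 0.002]
knob 0.43 [0.489 0.26  0.124]
spindle_foot 0.79 [ 0.532 -0.284  0.018]
spindle_tip 0.92 [ 0.529 -0.281  0.15 ]
spindle_tip 0.5 [0.491 0.263 0.125]
collar_mid 0.67 [ 0.529 -0.095  0.015]
spool1_mid 0.5 [ 0.436 -0.008  0.014]
gate_stop 0.87 [0.484 0.262 0.072]
gate_stop 0.41 [ 0.652 -0.12  -0.001]
gate_load 0.63 [0.473 0.287 0.068]
gate_wind 0.84 [0.499 0.338 0.072]
jar 0.66 [0.533 0.095 0.003]
jar 0.58 [ 0.529 -0.284  0.153]
can 0.82 [ 0.657 -0.12  -0.002]
tin 0.64 [0.655 0.106 0.001]
```

Run:
```python
import cv2
a=cv2.imread('pics/a.png'); cv2.imwrite('pics/top.png',cv2.resize(a[:384],(800,600))); cv2.imwrite('pics/side.png',a[384:])
```

```text
(no output)
```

View pics/top.png

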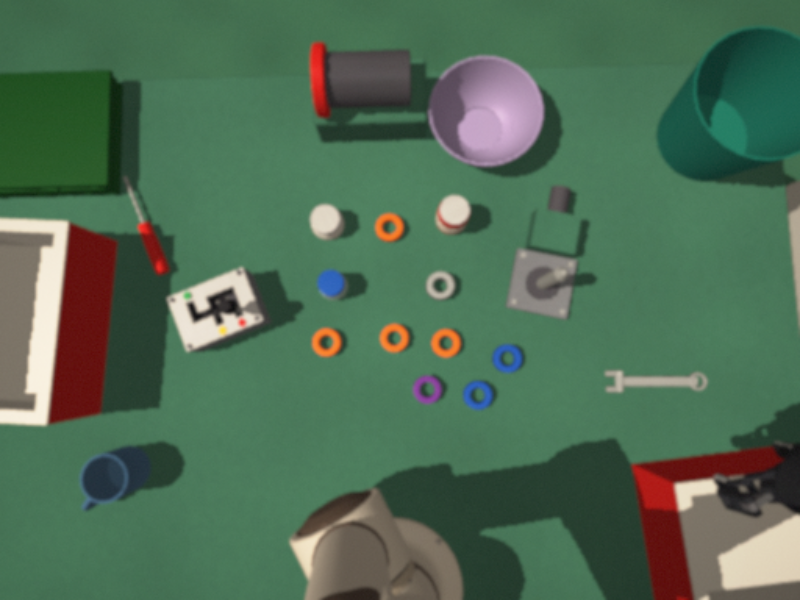

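View pics/side.png

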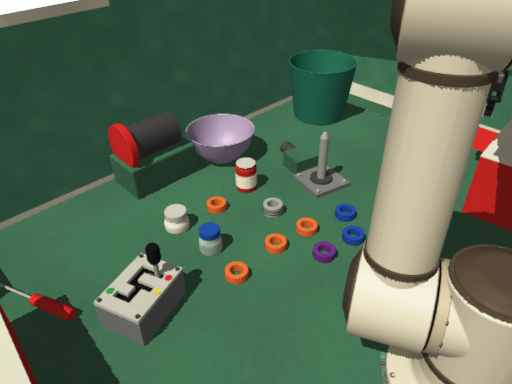

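The top view shows four orange spools at (390,227), (327,342), (394,338) and (446,343), the collar at (441,285), the spindle at about (545,280) and the selector at (217,308). The side view agrees. Next I'll measure them.

```bash
cat >> h.py <<'E'
def rings(im,W,lo=(5,120,120),hi=(16,255,255),zmax=.04,zmin=.004,Amin=25):
    hsv=cv2.cvtColor(im,cv2.COLOR_RGB2HSV); m=cv2.inRange(hsv,lo,hi)
    n,l,s,c=cv2.connectedComponentsWithStats(m); out=[]
    for i in range(1,n):
        if s[i,4]<Amin: continue
        p=W[l==i]; p=p[np.isfinite(p[:,0])]
        zt=np.percentile(p[:,2],80); q=p[abs(p[:,2]-zt)<.006]
        (cx,cy),r=cv2.minEnclosingCircle(q[:,:2].astype(np.float32)*1000)
        out.append([cx/1000,cy/1000,zt,r,len(q),*q[:,:2].mean(0)])
    return np.array(out)
def plate(W,c,zl=.064,zh=.076):
    m=(abs(W[...,0]-c[0])<.1)&(abs(W[...,1]-c[1])<.1)&(W[...,2]>zl)&(W[...,2]<zh)
    p=W[m]; return cv2.minAreaRect((p[:,:2]*1000).astype(np.float32)),np.median(p[:,2]),len(p)
E
python3 - <<'E'
from h import *
np.set_printoptions(suppress=True,precision=4)
for c in ['top','side']:
    im,d,K=snap(c); W=cloud(d,K)
    print(c); print(rings(im,W))
    print(plate(W,(.49,.297)))
    m=(np.hypot(W[...,0]-.49,W[...,1]-.26)<.04)&(W[...,2]>.1)&(W[...,2]<.16);p=W[m]
    print('knob',len(p),p.mean(0),p.min(0),p.max(0),cv2.minEnclosingCircle((p[:,:2]*1000).astype(np.float32)))
    for z0,z1 in((.03,.06),(.06,.09),(.09,.12),(.12,.135),(.148,.16)):
        m=(np.hypot(W[...,0]-.53,W[...,1]+.283)<.03)&(W[...,2]>z0)&(W[...,2]<z1);p=W[m]
        if len(p): print('spindle',z0,len(p),p.mean(0),p.min(0),p.max(0))
    m=(np.hypot(W[...,0]-.529,W[...,1]+.095)<.05)&(W[...,2]>.02)&(W[...,2]<.04);p=W[m]
    print('collar',len(p),p.mean(0),cv2.minEnclosingCircle((p[:,:2]*1000).astype(np.float32)))
    m=(np.hypot(W[...,0]-.53,W[...,1]+.283)<.1)&(W[...,2]>.008)&(W[...,2]<.0155);p=W[m]
    print('plate',cv2.minAreaRect((p[:,:2]*1000).astype(np.float32)))
    for n in ['red','yel','grn']:
        pass
    z=W[...,2]; print('bench',np.nanmedian(z[(abs(W[...,0]-.4)<.1)&(abs(W[...,1])<.1)]))
E
```

```text
top
[[  0.6411  -0.0056   0.0213  24.9474 164.       0.6404  -0.005 ]
 [  0.4376  -0.0094   0.022   24.6688 170.       0.4376  -0.0095]
 [  0.4327   0.1133   0.0218  24.7843 166.       0.4326   0.1129]
 [  0.426   -0.1023   0.0216  24.7563 167.       0.4255  -0.1023]]
(((493.4627380371094, 299.24786376953125), (100.95701599121094, 141.34877014160156), 21.16574478149414), np.float64(0.07089911838216395), 1505)
knob 105 [0.491  0.2571 0.138 ] [0.4792 0.2478 0.1146] [0.5045 0.2697 0.1468] ((491.8661193847656, 259.883056640625), 12.7260160446167)
spindle 0.03 22 [ 0.5261 -0.2733  0.0429] [ 0.5187 -0.2835  0.0301] [ 0.5386 -0.2699  0.0541]
spindle 0.06 27 [ 0.5263 -0.2732  0.0732] [ 0.519  -0.2832  0.0604] [ 0.5382 -0.2695  0.0876]
spindle 0.09 31 [ 0.5267 -0.2732  0.1047] [ 0.5189 -0.2828  0.0904] [ 0.5393 -0.2698  0.1197]
spindle 0.12 16 [ 0.5254 -0.2734  0.1296] [ 0.5188 -0.2823  0.1218] [ 0.5368 -0.2697  0.1345]
spindle 0.148 28 [ 0.5296 -0.2806  0.152 ] [ 0.524  -0.2875  0.1483] [ 0.537  -0.2748  0.1572]
collar 172 [ 0.5296 -0.0949  0.0282] ((529.9771118164062, -94.9732437133789), 24
[... 708 characters left out ...]
e 0.03 80 [ 0.5252 -0.2766  0.0449] [ 0.5166 -0.2881  0.0301] [ 0.5392 -0.2698  0.0593]
spindle 0.06 85 [ 0.5252 -0.2765  0.0749] [ 0.5171 -0.2915  0.0613] [ 0.5392 -0.2693  0.0898]
spindle 0.09 93 [ 0.5249 -0.2762  0.1053] [ 0.5171 -0.2914  0.0901] [ 0.539  -0.2685  0.12  ]
spindle 0.12 42 [ 0.5246 -0.2768  0.1273] [ 0.5184 -0.2899  0.1201] [ 0.5409 -0.2703  0.1337]
spindle 0.148 20 [ 0.5284 -0.2809  0.1513] [ 0.522  -0.2871  0.1481] [ 0.5343 -0.2741  0.1543]
collar 197 [ 0.5271 -0.0946  0.0266] ((527.4502563476562, -96.37178039550781), 25.51657485961914)
plate ((547.0497436523438, -285.9830627441406), (113.28443145751953, 149.39944458007812), 77.55278778076172)
bench 0.00040513662590472785
```

Call:
servo_tool(
  moves=[
    [[0, 0, 5.2], [0, 0, 0], 100],
    [[0, 0, 0], [0.025, -0.03, 0], 100],
    [[0, 0, 0], [0.025, -0.03, 0], 100],
    [[0, 0, 0], [0.025, -0.03, 0], 100],
    [[0, 0, 0], [0.025, -0.03, 0], 100],
    [[0, 0, 0], [0.025, -0.03, 0], 100],
    [[0, 0, 0], [0.025, -0.03, 0], 100],
    [[0, 0, 0], [0.025, -0.03, 0], 100],
    [[0, 0, 0], [0.025, -0.03, 0], 100],
    [[0, 0, 0], [0.025, -0.03, 0], 100],
    [[0, 0, 0], [0.025, -0.03, 0], 100],
    [[0, 0, 0], [0.025, -0.03, 0], 100],
  ],
)

```text
time: 2.0
ee_pos: [0.3818, -0.084, 0.2315]
tcp_rot: [180.0, -0.0, 21.2]
wrist_force: [0.9, -0.3, 0.1]
opening: 0.0852
grasp_force: 0.0
```

Call:
servo_tool(
  moves=[
    [[0, 0, 0], [0.025, -0.03, 0], 100],
    [[0, 0, 0], [0.025, -0.03, 0], 100],
    [[0, 0, 0], [0.025, -0.03, 0], 100],
    [[0, 0, 0], [0.025, -0.03, 0], 100],
    [[0, 0, 0], [0.025, -0.03, 0], 100],
    [[0, 0, 0], [0.025, -0.03, 0], 100],
    [[0, 0, 0], [0.025, -0.03, 0], 100],
    [[0, 0, 0], [0.015, -0.03, 0], 100],
    [[0, 0, 0], [0, 0, 0], 100],
  ],
)

```text
time: 2.9
ee_pos: [0.4767, 0.1985, 0.2304]
tcp_rot: [-179.5, 0.1, 22.4]
wrist_force: [0.5, 0.3, -0.7]
opening: 0.0853
grasp_force: 0.0
```

```bash
cat >> h.py <<'E'
def to(p,yaw):
    "tool-frame shift (after turning to yaw) to world TCP p"
    o=get_obs(); e=np.array(o['ee_pos']); R=np.array([[np.cos(yaw),np.sin(yaw),0],[np.sin(yaw),-np.cos(yaw),0],[0,0,-1]])
    return (R.T@(np.array(p)-e)).round(4)
E
python3 - <<'E'
from h import *
o=get_obs(); print(o['time'],o['ee_pos'],o['tcp_rot'],o['wrist_force'])
print(to([.491,.2595,.105],np.radians(21.2)))
im,d,K=snap('wrist','w0.png'); W=cloud(d,K)
print(plate(W,(.4933,.298)))
m=(np.hypot(W[...,0]-.491,W[...,1]-.26)<.03)&(W[...,2]>.1)&(W[...,2]<.16);p=W[m]
print('knob',len(p),p.mean(0),cv2.minEnclosingCircle((p[p[:,2]>.125][:,:2]*1000).astype(np.float32)))
E
```

```text
2.9 [0.47668756 0.19850543 0.2304388 ] [-1.79468201e+02  5.66995651e-02  2.23793706e+01] [ 0.52487953  0.32914399 -0.6947398 ]
[ 0.0354 -0.0517  0.1254]
(((494.30419921875, 298.81707763671875), (100.34332275390625, 140.65289306640625), 21.0650634765625), np.float64(0.0690567958651089), 9809)
knob 853 [0.49573873 0.25867299 0.13771262] ((493.3022155761719, 260.05548095703125), 12.840174674987793)
```

Call:
servo_tool(
  moves=[
    [[0, 0, 0], [0.018, -0.026, 0], 100],
    [[0, 0, 0], [0.018, -0.026, 0], 100],
    [[0, 0, 0], [0, 0, 0], 100],
    [[0, 0, 0], [0, 0, 0], 100],
  ],
)

```text
time: 3.35
ee_pos: [0.4995, 0.2338, 0.232]
tcp_rot: [-178.4, 0.0, 24.3]
wrist_force: [1.1, -0.8, -0.2]
opening: 0.0854
grasp_force: 0.0
```

Run:
```python
from h import *
o=get_obs(); print(o['time'],o['ee_pos'],o['tcp_rot'],o['wrist_force'])
print(to([.4915,.2597,.105],np.radians(21.2)))
im,d,K=snap('wrist','w0.png'); W=cloud(d,K)
print(plate(W,(.4933,.298)))
m=(np.hypot(W[...,0]-.491,W[...,1]-.26)<.03)&(W[...,2]>.1)&(W[...,2]<.16);p=W[m]
print('knob',len(p),p.mean(0),cv2.minEnclosingCircle((p[p[:,2]>.125][:,:2]*1000).astype(np.float32)))
```

```text
3.35 [0.49947773 0.23380267 0.23202464] [-1.78431233e+02  4.56114204e-02  2.43319925e+01] [ 1.11162242 -0.83130971 -0.24843216]
[ 0.0019 -0.027   0.127 ]
(((494.1414489746094, 298.82666015625), (100.51006317138672, 140.69931030273438), 21.06724739074707), np.float64(0.06900627604384801), 8778)
knob 786 [0.49666499 0.26034033 0.13698665] ((493.26068115234375, 260.4405212402344), 13.019918441772461)
```

Run:
```python
from h import *
o=get_obs(); print(o['time'],o['q'],o['qd'])
```

```text
3.4 [ 24.26568608   5.2077229   10.41264915  95.23660748   1.56811695
 179.94220954] [-0.10412819 -0.4356322  -0.09667676 -0.11237942  0.03423697 -0.06049846]
```

Call:
servo_tool(
  moves=[
    [[-1.57, 0, 0], [0, 0, 0], 100],
    [[0, 0, -7.9], [0, 0, 0], 100],
    [[0, 0, -7.9], [0, 0, 0], 100],
    [[0, 0, -7.9], [0, 0, 0], 100],
    [[0, 0, -7.9], [0, 0, 0], 100],
    [[0, 0, -7.9], [0, 0, 0], 100],
    [[0, 0, -7.9], [0, 0, 0], 100],
    [[0, 0, -7.9], [0, 0, 0], 100],
    [[0, 0, -7.9], [0, 0, 0], 100],
    [[0, 0, -7.9], [0, 0, 0], 100],
    [[0, 0, -7.9], [0, 0, 0], 100],
    [[0, 0, -7.9], [0, 0, 0], 100],
  ],
)

```text
time: 4.6
ee_pos: [0.5011, 0.2305, 0.2324]
tcp_rot: [180.0, -0.1, 111.9]
wrist_force: [-0.5, 0.3, 0.1]
opening: 0.0857
grasp_force: 0.0
```

Run:
```python
from h import *
im,d,K=snap('wrist','w0.png'); W=cloud(d,K)
o=get_obs(); print(o['time'],o['ee_pos'],o['tcp_rot'],o['wrist_force'])
print(to([.492,.2597,.105],np.radians(111.2)))
print(plate(W,(.4933,.298)))
m=(np.hypot(W[...,0]-.491,W[...,1]-.26)<.03)&(W[...,2]>.1)&(W[...,2]<.16);p=W[m]
print('knob',len(p),p.mean(0),cv2.minEnclosingCircle((p[p[:,2]>.125][:,:2]*1000).astype(np.float32)))
```

```text
4.65 [0.50106098 0.23049916 0.23240556] [ 1.79991940e+02 -1.10073512e-01  1.12402024e+02] [ 0.31188378 -0.04919623 -0.17279102]
[0.0305 0.0021 0.1274]
(((494.27655029296875, 298.68353271484375), (100.30549621582031, 140.41099548339844), 21.158002853393555), np.float64(0.06900097589030271), 10281)
knob 766 [0.49188258 0.26209628 0.13872654] ((492.75732421875, 260.12860107421875), 12.970643997192383)
```

Call:
servo_tool(
  moves=[
    [[0, 0, 1.2], [0, 0, 0], 100],
    [[0, 0, 0], [0.03, 0.002, 0.02], 100],
    [[0, 0, 0], [0, 0, 0.036], 100],
    [[0, 0, 0], [0, 0, 0.036], 100],
    [[0, 0, 0], [0, 0, 0.035], 100],
    [[0, 0, 0], [0, 0, 0], 100],
    [[0, 0, 0], [0, 0, 0], 100],
  ],
)

```text
time: 5.35
ee_pos: [0.4923, 0.2602, 0.1059]
tcp_rot: [-180.0, -0.2, 110.3]
wrist_force: [0.5, -0.3, 0.9]
opening: 0.0857
grasp_force: 0.0
```

Call:
servo_tool(
  moves=[
    [[0, 0, 0], [0, 0, 0], 0],
    [[0, 0, 0], [0, 0, 0], 0],
    [[0, 0, 0], [0, 0, 0], 0],
    [[0, 0, 0], [0, 0, 0], 0],
    [[0, 0, 0], [0, 0, 0], 0],
    [[0, 0, 0], [0, 0, 0], 0],
    [[0, 0, 0], [0, 0, 0], 0],
    [[0, 0, 0], [0, 0, 0], 0],
  ],
  force=35,
)

```text
time: 6.15
ee_pos: [0.4927, 0.2606, 0.1059]
tcp_rot: [180.0, -0.2, 110.4]
wrist_force: [-2.0, -1.3, 5.6]
opening: 0.0247
grasp_force: 34.3
```

```bash
cat >> h.py <<'E'
BOX=np.array([.4938,.2985]); A=np.radians(21.2)
def box(p): 
    c,s=np.cos(A),np.sin(A); return np.array([[c,s],[-s,c]])@(np.array(p)[:2]-BOX)*1000
E
python3 - <<'E'
from h import *
o=get_obs(); print(o['opening'],o['grasp_force'],o['ee_pos'],o['tcp_rot'],o['wrist_force'],box(o['ee_pos']))
E
```

```text
0.024653397644110432 34.313802004326135 [0.4927035  0.26063927 0.10590762] [179.96354051  -0.19338733 110.42744007] [-1.9883056  -1.34364652  5.57884717] [-14.71366409 -34.90193769]
```

Call:
servo_tool(
  moves=[
    [[0, 0, 0], [-0.0005, 0.008, 0], 0],
    [[0, 0, 0], [-0.0005, 0.008, 0], 0],
    [[0, 0, 0], [0, 0.008, 0], 0],
    [[0, 0, 0], [0, 0.008, 0], 0],
    [[0, 0, 0], [0, 0, 0], 0],
    [[0, 0, 0], [0, 0, 0], 0],
  ],
)

```text
time: 6.75
ee_pos: [0.524, 0.2714, 0.1059]
tcp_rot: [179.9, -0.2, 110.4]
wrist_force: [1.1, 1.0, 5.7]
opening: 0.025
grasp_force: 34.6
```

Run:
```python
from h import *
o=get_obs(); print(o['opening'],o['grasp_force'],o['tcp_rot'],o['wrist_force'],box(o['ee_pos']))
```

```text
0.025014755075931854 34.6270100120455 [179.89307718  -0.2176106  110.43457038] [1.13757832 0.97230988 5.72346675] [ 18.3525313  -36.16404423]
```

Call:
servo_tool(
  moves=[
    [[0, 0, 0], [0.009, 0, 0], 0],
    [[0, 0, 0], [0.009, 0, 0], 0],
    [[0, 0, 0], [0.009, 0, 0], 0],
    [[0, 0, 0], [0.009, 0, 0], 0],
    [[0, 0, 0], [0, 0, 0], 0],
    [[0, 0, 0], [0, 0, 0], 0],
  ],
)

```text
time: 7.35
ee_pos: [0.5109, 0.3053, 0.1059]
tcp_rot: [179.9, -0.2, 110.5]
wrist_force: [-0.3, 1.2, 5.5]
opening: 0.0246
grasp_force: 34.6
```

Run:
```python
from h import *
o=get_obs(); print(o['opening'],o['grasp_force'],o['tcp_rot'],o['wrist_force'],box(o['ee_pos']))
```

```text
0.02460916680199547 34.580124558415264 [179.92104157  -0.22270817 110.4597642 ] [-0.30725642  1.19032136  5.52297286] [18.4418571   0.17386411]
```

Call:
servo_tool(
  moves=[
    [[0, 0, 0], [0, -0.008, 0], 0],
    [[0, 0, 0], [0, -0.008, 0], 0],
    [[0, 0, 0], [0, -0.008, 0], 0],
    [[0, 0, 0], [0, -0.008, 0], 0],
    [[0, 0, 0], [0, -0.007, 0], 0],
    [[0, 0, 0], [0, -0.003, 0], 0],
    [[0, 0, 0], [0, 0, 0], 0],
    [[0, 0, 0], [0, 0, 0], 0],
  ],
)

```text
time: 8.15
ee_pos: [0.4711, 0.29, 0.1059]
tcp_rot: [180.0, -0.2, 110.4]
wrist_force: [-0.8, 0.8, 7.5]
opening: 0.0253
grasp_force: 34.7
```

Run:
```python
from h import *
o=get_obs(); print(o['opening'],o['grasp_force'],o['tcp_rot'],o['wrist_force'],box(o['ee_pos']))
```

```text
0.025331594000948972 34.742953141685575 [179.97290738  -0.20318998 110.43628442] [-0.8478373   0.80831615  7.52886062] [-24.19955547   0.30243024]
```

Call:
servo_tool(
  moves=[
    [[0, 0, 0], [0, -0.0015, 0], 0],
    [[0, 0, 0], [0, 0, 0], 0],
    [[0, 0, 0], [0, 0, 0], 0],
  ],
)

```text
time: 8.45
ee_pos: [0.4701, 0.2896, 0.1059]
tcp_rot: [179.9, -0.2, 110.4]
wrist_force: [0.8, -0.9, 6.9]
opening: 0.0248
grasp_force: 34.7
```

Call:
servo_tool(
  moves=[
    [[0, 0, 0], [0, 0, 0], 100],
    [[0, 0, 0], [0, 0, 0], 100],
    [[0, 0, 0], [0, 0, 0], 100],
    [[0, 0, 0], [0, 0, 0], 100],
    [[0, 0, 0], [0, 0, 0], 100],
    [[0, 0, 0], [0, 0, -0.03], 100],
    [[0, 0, 0], [0, 0, -0.035], 100],
    [[0, 0, 0], [0, 0, -0.035], 100],
    [[0, 0, 0], [-0.04, 0, 0], 100],
    [[0, 0, 0], [-0.04, 0, 0], 100],
    [[0, 0, 0], [0, 0, 0], 100],
  ],
)

```text
time: 9.55
ee_pos: [0.4987, 0.2109, 0.2053]
tcp_rot: [180.0, -0.1, 110.2]
wrist_force: [-0.4, 1.3, 0.4]
opening: 0.0855
grasp_force: 0.0
```

```bash
cat >> h.py <<'E'
def knob(c):
    im,d,K=snap(c); W=cloud(d,K); m=(np.hypot(W[...,0]-BOX[0],W[...,1]-BOX[1])<.06)&(W[...,2]>.12)&(W[...,2]<.15);p=W[m]
    (x,y),r=cv2.minEnclosingCircle((p[:,:2]*1000).astype(np.float32)); (bx,by),_,_=plate(W,BOX)[0]
    D=(np.array([x,y])-[bx,by])/1000
    print(c,'knob rel',box(BOX+D),'r',r,'plate',bx,by)
E
python3 - <<'E'
from h import *
np.set_printoptions(suppress=True,precision=4)
knob('top'); knob('side')
im,d,K=snap('top'); W=cloud(d,K); print(rings(im,W))
o=get_obs(); print(o['time'],o['ee_pos'],o['tcp_rot'],o['q'])
E
```

```text
top knob rel [-28.2387  17.8226] r 9.67200756072998 plate 501.6959228515625 276.8345947265625
side knob rel [-25.9008   1.9783] r 12.885960578918457 plate 493.07135009765625 296.9878845214844
[[  0.641   -0.0057   0.0214  24.7943 160.       0.6404  -0.0053]
 [  0.4372  -0.0097   0.0222  24.6223 156.       0.4358  -0.0106]
 [  0.4325   0.1131   0.0217  24.7918 167.       0.4327   0.1127]
 [  0.4263  -0.1021   0.0218  24.7083 169.       0.4255  -0.1022]]
9.7 [0.4975 0.214  0.2049] [-179.9644   -0.1983  110.3921] [23.1717  3.3626  5.4298 92.0931  0.1998 92.7795]
```

Call:
servo_tool(
  moves=[
    [[0, 0, 6.8], [0, 0, 0], 75],
    [[0, 0, 6.8], [0, 0, 0], 75],
    [[0, 0, 6.7], [0, 0, 0], 75],
    [[0, 0, 0], [-0.034, -0.022, 0], 75],
    [[0, 0, 0], [-0.034, -0.022, 0], 75],
    [[0, 0, 0], [-0.033, -0.021, 0], 75],
    [[0, 0, 0], [0, 0, 0.04], 75],
    [[0, 0, 0], [0, 0, 0.04], 75],
    [[0, 0, 0], [0, 0, 0], 75],
    [[0, 0, 0], [0, 0, 0], 75],
  ],
)

```text
time: 10.7
ee_pos: [0.4323, 0.1137, 0.1254]
tcp_rot: [-179.9, -0.2, 90.2]
wrist_force: [0.6, 0.0, 1.0]
opening: 0.0641
grasp_force: 0.0
```

Run:
```python
from h import *
np.set_printoptions(suppress=True,precision=4)
im,d,K=snap('wrist','w1.png'); W=cloud(d,K); print(rings(im,W))
o=get_obs(); print(o['time'],o['ee_pos'],o['tcp_rot'],o['opening'])
```

```text
[[   0.4337    0.1124    0.0184   24.8469  201.        0.4337    0.1145]
 [   0.4337    0.1125    0.0179   14.9461  156.        0.4337    0.11  ]
 [   0.6423   -0.005     0.0167   25.3341  333.        0.6442    0.0041]
 [   0.4383   -0.01      0.0187   25.2821 1063.        0.4383   -0.0105]]
10.75 [0.4331 0.1139 0.1265] [-179.9862   -0.1866   90.1972] 0.06409840270039646
```

View pics/w1.png

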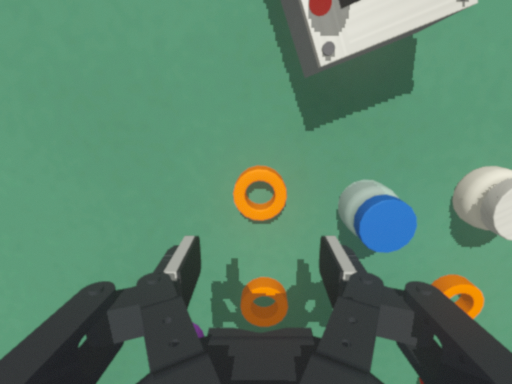

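The wrist view shows the target spool at (260,193), ahead of the open fingers, and the next one at (264,302). The depth positions agree with the top view, so I'll descend.

Call:
servo_tool(
  moves=[
    [[0, 0, 0], [-0.001, 0.0005, 0.04], 75],
    [[0, 0, 0], [0, 0, 0.04], 75],
    [[0, 0, 0], [0, 0, 0.03], 75],
    [[0, 0, 0], [0, 0, 0.011], 75],
    [[0, 0, 0], [0, 0, 0], 75],
    [[0, 0, 0], [0, 0, 0], 0],
    [[0, 0, 0], [0, 0, 0], 0],
    [[0, 0, 0], [0, 0, 0], 0],
    [[0, 0, 0], [0, 0, 0], 0],
    [[0, 0, 0], [0, 0, 0], 0],
  ],
  force=35,
)

```text
time: 11.75
ee_pos: [0.4345, 0.113, 0.0065]
tcp_rot: [179.9, -0.2, 90.1]
wrist_force: [-2.7, -0.2, 6.8]
opening: 0.0485
grasp_force: 35.8
```

Call:
servo_tool(
  moves=[
    [[0, 0, 0], [0, 0, -0.02], 0],
    [[0, 0, 0], [0, 0, -0.04], 0],
    [[0, 0, 0], [0, 0, -0.045], 0],
    [[0, 0, 0], [0, 0, -0.045], 0],
    [[0, 0, 0], [-0.02, 0.005, -0.03], 0],
    [[0, 0, 0], [-0.034, 0.009, 0], 0],
    [[0, 0, 0], [-0.034, 0.009, 0], 0],
    [[0, 0, 0], [-0.034, 0.009, 0], 0],
    [[0, 0, 0], [-0.034, 0.009, 0], 0],
    [[0, 0, 0], [-0.034, 0.009, 0], 0],
    [[0, 0, 0], [-0.034, 0.009, 0], 0],
    [[0, 0, 0], [-0.034, 0.009, 0], 0],
  ],
)

```text
time: 12.95
ee_pos: [0.5025, -0.1476, 0.1849]
tcp_rot: [179.9, -0.1, 90.1]
wrist_force: [0.8, 0.2, 0.1]
opening: 0.0487
grasp_force: 36.5
```

Call:
servo_tool(
  moves=[
    [[0, 0, 0], [-0.034, 0.008, 0], 0],
    [[0, 0, 0], [-0.034, 0.008, 0], 0],
    [[0, 0, 0], [-0.034, 0.008, 0], 0],
    [[0, 0, 0], [-0.025, 0.005, 0], 0],
    [[0, 0, 0], [-0.01, 0, 0], 0],
    [[0, 0, 0], [0, 0, 0], 0],
    [[0, 0, 0], [0, 0, 0], 0],
  ],
)

```text
time: 13.65
ee_pos: [0.5312, -0.2822, 0.1833]
tcp_rot: [-179.9, -0.2, 90.1]
wrist_force: [-0.7, -0.2, -0.2]
opening: 0.0488
grasp_force: 36.5
```

```bash
cat >> h.py <<'E'
def hov(fn=None):
    "in-hand ring and spindle tip as seen by side and wrist; relative to TCP"
    o=get_obs(); e=np.array(o['ee_pos']); print(o['time'],e.round(4),np.round(o['tcp_rot'],1),round(o['opening'],4),round(o['grasp_force'],1))
    for c in ['side','wrist']:
        im,d,K=snap(c,fn+c+'.png' if fn else None); W=cloud(d,K)
        hsv=cv2.cvtColor(im,cv2.COLOR_RGB2HSV); m=(cv2.inRange(hsv,(5,120,100),(16,255,255))>0)&(W[...,2]>.1)&(np.hypot(W[...,0]-e[0],W[...,1]-e[1])<.06)
        p=W[m]
        if len(p): print(c,'ring',len(p),'min',p.min(0).round(4),'max',p.max(0).round(4))
        m=(np.hypot(W[...,0]-.53,W[...,1]+.281)<.02)&(W[...,2]<.16)&(W[...,2]>.06); p=W[m]
        for z0,z1 in((.07,.1),(.1,.135),(.148,.16)):
            q=p[(p[:,2]>z0)&(p[:,2]<z1)]
            if len(q)>5: print(c,'spin',z0,len(q),q.min(0).round(4),q.max(0).round(4),np.percentile(q,50,axis=0).round(4))
E
python3 -c "
from h import *
hov('h1')"
```

```text
13.65 [ 0.5312 -0.2822  0.1833] [-179.9   -0.2   90.1] 0.0488 36.5
side ring 218 min [ 0.5012 -0.3085  0.1778] max [ 0.5563 -0.2579  0.2183]
side spin 0.07 89 [ 0.5172 -0.2914  0.0701] [ 0.538  -0.2696  0.0991] [ 0.5237 -0.2746  0.0848]
side spin 0.1 108 [ 0.517  -0.2902  0.1001] [ 0.539  -0.2696  0.1348] [ 0.5235 -0.2755  0.1176]
side spin 0.148 20 [ 0.523  -0.2889  0.1485] [ 0.5365 -0.2745  0.1546] [ 0.5291 -0.2808  0.1516]
wrist ring 2211 min [ 0.5082 -0.3074  0.1758] max [ 0.5573 -0.2575  0.1977]
wrist spin 0.07 205 [ 0.52   -0.2802  0.0701] [ 0.5425 -0.2705  0.0997] [ 0.5313 -0.2721  0.0864]
wrist spin 0.1 336 [ 0.5202 -0.2803  0.1   ] [ 0.5425 -0.2704  0.1349] [ 0.5314 -0.2719  0.1182]
```

View pics/h1wrist.png

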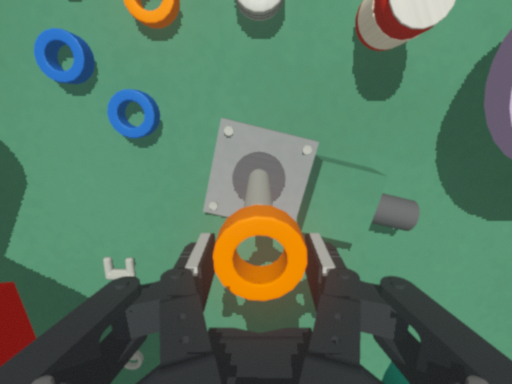

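The wrist view shows the held ring at (260,255) and the spindle behind it. They line up to about 1 mm.

Call:
servo_tool(
  moves=[
    [[0, 0, 0], [0.0003, -0.001, 0.02], 0],
    [[0, 0, 0], [0, 0, 0.015], 0],
    [[0, 0, 0], [0, 0, 0.01], 0],
    [[0, 0, 0], [0, 0, 0.01], 0],
    [[0, 0, 0], [0, 0, 0], 0],
  ],
)

```text
time: 14.25
ee_pos: [0.5296, -0.2819, 0.1259]
tcp_rot: [-179.8, -0.2, 90.1]
wrist_force: [0.8, -0.3, -0.7]
opening: 0.0485
grasp_force: 36.5
```

Call:
servo_tool(
  moves=[
    [[0, 0, 0], [0, 0, 0.015], 0],
    [[0, 0, 0], [0, 0, 0.015], 0],
    [[0, 0, 0], [0, 0, 0], 0],
    [[0, 0, 0], [0, 0, 0], 75],
    [[0, 0, 0], [0, 0, 0], 75],
    [[0, 0, 0], [0, 0, 0], 75],
    [[0, 0, 0], [0, 0, 0], 75],
    [[0, 0, 0], [0, 0, -0.03], 75],
    [[0, 0, 0], [0, 0, -0.045], 75],
    [[0, 0, 0], [0, 0, -0.045], 75],
  ],
)

```text
time: 15.25
ee_pos: [0.5298, -0.2824, 0.2188]
tcp_rot: [-179.9, -0.2, 90.1]
wrist_force: [1.5, -0.7, -0.7]
opening: 0.0642
grasp_force: 0.0
```

```bash
cat >> h.py <<'E'
def stack(fn=None):
    o=get_obs(); e=np.array(o['ee_pos']); print(o['time'],e.round(4),np.round(o['tcp_rot'],1))
    for c in ['side','top']:
        im,d,K=snap(c,fn+c+'.png' if fn else None); W=cloud(d,K)
        hsv=cv2.cvtColor(im,cv2.COLOR_RGB2HSV); m=(cv2.inRange(hsv,(5,120,100),(16,255,255))>0)&(np.hypot(W[...,0]-.53,W[...,1]+.281)<.045); p=W[m]
        if len(p): print(c,'stack',len(p),p.min(0).round(4),p.max(0).round(4))
        m=(np.hypot(W[...,0]-.529,W[...,1]+.095)<.06)&(W[...,2]>.018)&(W[...,2]<.04);p=W[m]
        if len(p)>20: print('collar',len(p),p.mean(0).round(4),cv2.minEnclosingCircle((p[:,:2]*1000).astype(np.float32)))
        print(rings(im,W).round(4))
E
python3 -c "
from h import *
stack()"
```

```text
15.25 [ 0.5298 -0.2824  0.2188] [-179.9   -0.2   90.1]
side stack 195 [ 0.5045 -0.3089  0.0176] [ 0.5533 -0.2567  0.053 ]
collar 222 [ 0.527  -0.0942  0.0257] ((527.6303100585938, -96.73124694824219), 25.95153045654297)
[[ 5.28900e-01 -2.83500e-01  3.84000e-02  2.54533e+01  1.09000e+02
   5.24000e-01 -2.76400e-01]
 [ 6.41800e-01 -5.50000e-03  1.98000e-02  2.79472e+01  1.75000e+02
   6.38300e-01 -5.30000e-03]
 [ 4.24600e-01 -1.03300e-01  2.03000e-02  2.52466e+01  2.09000e+02
   4.23500e-01 -1.02100e-01]
 [ 4.36400e-01 -1.04000e-02  2.02000e-02  2.58116e+01  2.32000e+02
   4.35300e-01 -9.60000e-03]]
top stack 197 [ 0.5048 -0.314   0.012 ] [ 0.5561 -0.2566  0.1152]
collar 176 [ 0.5292 -0.0946  0.028 ] ((529.8372192382812, -94.75267028808594), 24.885469436645508)
[[ 6.41100e-01 -5.80000e-03  2.18000e-02  2.50302e+01  1.57000e+02
   6.40800e-01 -5.00000e-03]
 [ 5.29900e-01 -2.81700e-01  3.96000e-02  2.47085e+01  1.37000e+02
   5.27800e-01 -2.76700e-01]
 [ 4.37500e-01 -9.50000e-03  2.18000e-02  2.45804e+01  1.67000e+02
   4.37300e-01 -9.60000e-03]
 [ 4.26300e-01 -1.02100e-01  2.16000e-02  2.46384e+01  1.66000e+02
   4.25700e-01 -1.01900e-01]]
```

Call:
servo_tool(
  moves=[
    [[0, 0, 0], [0.03, -0.017, 0], 75],
    [[0, 0, 0], [0.03, -0.017, 0], 75],
    [[0, 0, 0], [0.03, -0.017, 0], 75],
    [[0, 0, 0], [0.03, -0.017, 0], 75],
    [[0, 0, 0], [0.03, -0.017, 0], 75],
    [[0, 0, 0], [0.03, -0.017, 0.03], 75],
    [[0, 0, 0], [0, 0, 0.045], 75],
    [[0, 0, 0], [0, 0, 0.045], 75],
    [[0, 0, 0], [0, 0, 0.04], 75],
    [[0, 0, 0], [0, 0, 0.02], 75],
    [[0, 0, 0], [0, 0, 0], 75],
    [[0, 0, 0], [0, 0, 0], 75],
  ],
)

```text
time: 16.55
ee_pos: [0.4278, -0.1024, 0.039]
tcp_rot: [-179.9, -0.2, 90.1]
wrist_force: [-0.4, 0.4, 0.3]
opening: 0.064
grasp_force: 0.0
```

Run:
```python
from h import *
np.set_printoptions(suppress=True,precision=4)
o=get_obs(); print(o['time'],o['ee_pos'],o['tcp_rot'],o['opening'])
for c in ('top','wrist'):
    im,d,K=snap(c); W=cloud(d,K); print(rings(im,W))
```

```text
16.55 [ 0.4278 -0.1024  0.039 ] [-179.9405   -0.1552   90.134 ] 0.06401178864308468
[[  0.8741   0.1098   0.1888  21.1448  17.       0.8735   0.1107]
 [  0.6414  -0.0056   0.0215  25.028  157.       0.6409  -0.0047]
 [  0.5297  -0.2816   0.0404  24.8067 127.       0.5285  -0.2767]
 [  0.4376  -0.0095   0.0215  24.6278 166.       0.4375  -0.0095]]
[[  0.4539   0.0049   0.019    9.9795  37.       0.4553   0.0055]
 [  0.4383  -0.0107   0.0188  24.8671 316.       0.433   -0.0207]
 [  0.4385  -0.0103   0.018   14.7689 436.       0.4397  -0.0054]
 [  0.4271  -0.1032   0.018   24.9962 409.       0.4274  -0.0953]
 [  0.4269  -0.103    0.0167  15.0857 353.       0.4265  -0.109 ]]
```

Call:
servo_tool(
  moves=[
    [[0, 0, 0], [-0.0003, 0, 0.023], 75],
    [[0, 0, 0], [0, 0, 0.01], 75],
    [[0, 0, 0], [0, 0, 0], 75],
    [[0, 0, 0], [0, 0, 0], 0],
    [[0, 0, 0], [0, 0, 0], 0],
    [[0, 0, 0], [0, 0, 0], 0],
    [[0, 0, 0], [0, 0, 0], 0],
    [[0, 0, 0], [0, 0, 0], 0],
    [[0, 0, 0], [0, 0, -0.03], 0],
    [[0, 0, 0], [0, 0, -0.045], 0],
    [[0, 0, 0], [0, 0, -0.045], 0],
    [[0, 0, 0], [0, 0, -0.045], 0],
  ],
)

```text
time: 17.85
ee_pos: [0.4275, -0.103, 0.1724]
tcp_rot: [-179.9, -0.2, 90.1]
wrist_force: [1.5, 0.1, -0.8]
opening: 0.0486
grasp_force: 36.7
```

Call:
servo_tool(
  moves=[
    [[0, 0, 0], [-0.03, 0.017, -0.012], 0],
    [[0, 0, 0], [-0.03, 0.017, 0], 0],
    [[0, 0, 0], [-0.03, 0.017, 0], 0],
    [[0, 0, 0], [-0.03, 0.017, 0], 0],
    [[0, 0, 0], [-0.03, 0.017, 0], 0],
    [[0, 0, 0], [-0.029, 0.0173, 0], 0],
    [[0, 0, 0], [0, 0, 0], 0],
    [[0, 0, 0], [0, 0, 0], 0],
  ],
)

```text
time: 18.65
ee_pos: [0.5304, -0.2822, 0.181]
tcp_rot: [-179.9, -0.2, 90.1]
wrist_force: [-0.6, -0.0, -0.8]
opening: 0.0482
grasp_force: 36.7
```

```bash
python3 -c "
from h import *
hov()"
```

```text
18.65 [ 0.5304 -0.2822  0.181 ] [-179.9   -0.2   90.1] 0.0482 36.7
side ring 224 min [ 0.5025 -0.3054  0.1765] max [ 0.5576 -0.2553  0.2161]
side spin 0.07 89 [ 0.5171 -0.2877  0.0704] [ 0.5388 -0.27    0.0992] [ 0.5233 -0.2752  0.0844]
side spin 0.1 107 [ 0.5174 -0.2889  0.1004] [ 0.5392 -0.2701  0.1345] [ 0.5245 -0.2752  0.118 ]
side spin 0.148 20 [ 0.5222 -0.2879  0.148 ] [ 0.5341 -0.2748  0.1552] [ 0.5279 -0.2814  0.1523]
wrist ring 2240 min [ 0.5074 -0.3065  0.1001] max [ 0.5562 -0.2575  0.1966]
wrist spin 0.07 208 [ 0.5202 -0.2805  0.07  ] [ 0.5426 -0.2704  0.0999] [ 0.5311 -0.2721  0.0858]
wrist spin 0.1 336 [ 0.5201 -0.2796  0.1001] [ 0.5424 -0.2705  0.135 ] [ 0.5312 -0.2719  0.1176]
```

Call:
servo_tool(
  moves=[
    [[0, 0, 0], [0, -0.0005, 0.02], 0],
    [[0, 0, 0], [0, 0, 0.015], 0],
    [[0, 0, 0], [0, 0, 0.01], 0],
    [[0, 0, 0], [0, 0, 0.01], 0],
    [[0, 0, 0], [0, 0, 0], 0],
  ],
)

```text
time: 19.25
ee_pos: [0.5293, -0.2812, 0.1251]
tcp_rot: [-179.8, -0.2, 90.1]
wrist_force: [-0.9, 0.3, -0.9]
opening: 0.0489
grasp_force: 36.7
```

Call:
servo_tool(
  moves=[
    [[0, 0, 0], [0, 0, 0.015], 0],
    [[0, 0, 0], [0, 0, 0.013], 0],
    [[0, 0, 0], [0, 0, 0], 0],
    [[0, 0, 0], [0, 0, 0], 75],
    [[0, 0, 0], [0, 0, 0], 75],
    [[0, 0, 0], [0, 0, 0], 75],
    [[0, 0, 0], [0, 0, 0], 75],
    [[0, 0, 0], [0, 0, -0.03], 75],
    [[0, 0, 0], [0, 0, -0.045], 75],
    [[0, 0, 0], [0, 0, -0.045], 75],
  ],
)

```text
time: 20.25
ee_pos: [0.5296, -0.2817, 0.2198]
tcp_rot: [-179.9, -0.2, 90.1]
wrist_force: [1.2, -0.7, 0.7]
opening: 0.064
grasp_force: 0.0
```

```bash
python3 -c "
from h import *
stack()"
```

```text
20.25 [ 0.5296 -0.2817  0.2198] [-179.9   -0.2   90.1]
side stack 308 [ 0.5041 -0.3058  0.0172] [ 0.5536 -0.2555  0.0622]
collar 223 [ 0.5266 -0.0945  0.0256] ((528.5, -95.46138000488281), 25.65994644165039)
[[ 5.28400e-01 -2.80700e-01  5.71000e-02  2.55837e+01  1.18000e+02
   5.23400e-01 -2.74700e-01]
 [ 6.39400e-01 -5.80000e-03  1.97000e-02  2.57365e+01  1.72000e+02
   6.38100e-01 -5.10000e-03]
 [ 4.37200e-01 -1.07000e-02  2.01000e-02  2.57845e+01  2.31000e+02
   4.34800e-01 -9.80000e-03]]
top stack 232 [ 0.5044 -0.3186  0.01  ] [ 0.5537 -0.2567  0.1359]
collar 178 [ 0.5295 -0.0946  0.0281] ((529.7804565429688, -94.76929473876953), 24.790496826171875)
[[ 8.76900e-01  1.09800e-01  1.89600e-01  2.06054e+01  1.40000e+01
   8.72200e-01  1.10600e-01]
 [ 6.40800e-01 -5.30000e-03  2.19000e-02  2.50186e+01  1.59000e+02
   6.41000e-01 -5.00000e-03]
 [ 5.30000e-01 -2.81200e-01  6.00000e-02  2.49454e+01  1.39000e+02
   5.27500e-01 -2.75100e-01]
 [ 4.37600e-01 -9.40000e-03  2.15000e-02  2.46426e+01  1.66000e+02
   4.37500e-01 -9.70000e-03]]
```

Call:
servo_tool(
  moves=[
    [[0, 0, 0], [0.034, -0.0114, 0], 75],
    [[0, 0, 0], [0.034, -0.0114, 0], 75],
    [[0, 0, 0], [0.034, -0.0114, 0], 75],
    [[0, 0, 0], [0.034, -0.0114, 0], 75],
    [[0, 0, 0], [0.034, -0.0114, 0], 75],
    [[0, 0, 0], [0.034, -0.0114, 0], 75],
    [[0, 0, 0], [0.034, -0.0114, 0.02], 75],
    [[0, 0, 0], [0.034, -0.0114, 0.02], 75],
    [[0, 0, 0], [0, 0, 0.045], 75],
    [[0, 0, 0], [0, 0, 0.045], 75],
    [[0, 0, 0], [0, 0, 0.03], 75],
    [[0, 0, 0], [0, 0, 0], 75],
  ],
)

```text
time: 21.55
ee_pos: [0.4353, -0.0095, 0.0557]
tcp_rot: [-179.6, -0.2, 90.1]
wrist_force: [0.1, 0.2, 1.2]
opening: 0.0638
grasp_force: 0.0
```

Run:
```python
from h import *
np.set_printoptions(suppress=True,precision=4)
im,d,K=snap('wrist'); W=cloud(d,K); print(rings(im,W))
o=get_obs(); print(o['time'],o['ee_pos'],o['tcp_rot'],o['opening'])
```

```text
[[  0.4385  -0.0103   0.0182  25.0688 344.       0.438   -0.0038]
 [  0.6219  -0.0105   0.005   14.0206 179.       0.6187  -0.0101]
 [  0.4386  -0.0099   0.0173  15.0799 294.       0.4386  -0.0152]]
21.6 [ 0.4368 -0.0096  0.0585] [-179.7509   -0.1665   90.1377] 0.06386019669961819
```

Call:
servo_tool(
  moves=[
    [[0, 0, 0], [-0.0003, 0.0015, 0.03], 75],
    [[0, 0, 0], [0, 0, 0.022], 75],
    [[0, 0, 0], [0, 0, 0], 75],
    [[0, 0, 0], [0, 0, 0], 0],
    [[0, 0, 0], [0, 0, 0], 0],
    [[0, 0, 0], [0, 0, 0], 0],
    [[0, 0, 0], [0, 0, 0], 0],
    [[0, 0, 0], [0, 0, 0], 0],
    [[0, 0, 0], [0, 0, -0.03], 0],
    [[0, 0, 0], [0, 0, -0.045], 0],
    [[0, 0, 0], [0, 0, -0.045], 0],
    [[0, 0, 0], [0, 0, -0.045], 0],
  ],
)

```text
time: 22.8
ee_pos: [0.4397, -0.0103, 0.1758]
tcp_rot: [180.0, -0.2, 90.1]
wrist_force: [0.8, -0.1, 0.0]
opening: 0.0479
grasp_force: 36.5
```

Call:
servo_tool(
  moves=[
    [[0, 0, 0], [-0.034, 0.0113, -0.01], 0],
    [[0, 0, 0], [-0.034, 0.0113, 0], 0],
    [[0, 0, 0], [-0.034, 0.0113, 0], 0],
    [[0, 0, 0], [-0.034, 0.0113, 0], 0],
    [[0, 0, 0], [-0.034, 0.0113, 0], 0],
    [[0, 0, 0], [-0.034, 0.0113, 0], 0],
    [[0, 0, 0], [-0.034, 0.0113, 0], 0],
    [[0, 0, 0], [-0.033, 0.011, 0], 0],
    [[0, 0, 0], [0, 0, 0], 0],
    [[0, 0, 0], [0, 0, 0], 0],
  ],
)

```text
time: 23.8
ee_pos: [0.5305, -0.2818, 0.1822]
tcp_rot: [-179.9, -0.2, 90.1]
wrist_force: [0.8, 0.5, -1.3]
opening: 0.0476
grasp_force: 36.5
```

```bash
python3 -c "
from h import *
hov()"
```

```text
23.8 [ 0.5305 -0.2818  0.1822] [-179.9   -0.2   90.1] 0.0476 36.5
side ring 225 min [ 0.5059 -0.3064  0.1745] max [ 0.5556 -0.2565  0.2142]
side spin 0.07 89 [ 0.5184 -0.2907  0.07  ] [ 0.5409 -0.2702  0.1   ] [ 0.5235 -0.2753  0.0848]
side spin 0.1 108 [ 0.5169 -0.2909  0.1   ] [ 0.5395 -0.2674  0.1347] [ 0.5244 -0.2758  0.1174]
side spin 0.148 19 [ 0.5208 -0.2877  0.1482] [ 0.535  -0.2749  0.1539] [ 0.5283 -0.2796  0.1518]
wrist ring 2108 min [ 0.5077 -0.3064  0.101 ] max [ 0.5561 -0.2567  0.1947]
wrist spin 0.07 205 [ 0.5203 -0.2803  0.07  ] [ 0.5425 -0.2704  0.0997] [ 0.5314 -0.2722  0.0866]
wrist spin 0.1 265 [ 0.5201 -0.2797  0.1   ] [ 0.5422 -0.2703  0.1316] [ 0.5314 -0.2718  0.1148]
wrist spin 0.148 31 [ 0.5275 -0.288   0.148 ] [ 0.5356 -0.2849  0.1527] [ 0.5316 -0.2861  0.1518]
```

Aligned as before; lowering and releasing.

Call:
servo_tool(
  moves=[
    [[0, 0, 0], [0, -0.0006, 0.02], 0],
    [[0, 0, 0], [0, 0, 0.015], 0],
    [[0, 0, 0], [0, 0, 0.01], 0],
    [[0, 0, 0], [0, 0, 0.01], 0],
    [[0, 0, 0], [0, 0, 0], 0],
  ],
)

```text
time: 24.4
ee_pos: [0.5291, -0.2804, 0.1251]
tcp_rot: [-179.8, -0.2, 90.2]
wrist_force: [0.5, -0.5, -0.5]
opening: 0.0479
grasp_force: 36.5
```

Call:
servo_tool(
  moves=[
    [[0, 0, 0], [0, 0, 0.015], 0],
    [[0, 0, 0], [0, 0, 0.013], 0],
    [[0, 0, 0], [0, 0, 0], 0],
    [[0, 0, 0], [0, 0, 0], 75],
    [[0, 0, 0], [0, 0, 0], 75],
    [[0, 0, 0], [0, 0, 0], 75],
    [[0, 0, 0], [0, 0, 0], 75],
    [[0, 0, 0], [0, 0, -0.03], 75],
    [[0, 0, 0], [0, 0, -0.045], 75],
    [[0, 0, 0], [0, 0, -0.045], 75],
  ],
)

```text
time: 25.4
ee_pos: [0.5294, -0.281, 0.2197]
tcp_rot: [-179.9, -0.2, 90.1]
wrist_force: [0.9, -1.0, 0.5]
opening: 0.0641
grasp_force: 0.0
```

```bash
python3 -c "
from h import *
stack()"
```

```text
25.4 [ 0.5294 -0.281   0.2197] [-179.9   -0.2   90.1]
side stack 423 [ 0.5017 -0.3078  0.0165] [ 0.5518 -0.2543  0.0909]
collar 222 [ 0.5265 -0.0943  0.0257] ((529.2033081054688, -96.17121887207031), 26.47241973876953)
[[ 5.27400e-01 -2.78900e-01  7.59000e-02  2.51674e+01  1.29000e+02
   5.22400e-01 -2.72200e-01]
 [ 6.39200e-01 -7.00000e-03  2.00000e-02  2.56646e+01  1.65000e+02
   6.38100e-01 -5.90000e-03]]
top stack 261 [ 0.5045 -0.3234  0.0095] [ 0.5533 -0.2541  0.1434]
collar 177 [ 0.5296 -0.0946  0.0279] ((529.8634643554688, -94.8329849243164), 24.83160972595215)
[[ 8.74400e-01  1.09900e-01  1.89000e-01  2.17717e+01  1.70000e+01
   8.73300e-01  1.10700e-01]
 [ 6.41300e-01 -5.30000e-03  2.12000e-02  2.48041e+01  1.63000e+02
   6.40900e-01 -5.00000e-03]
 [ 5.28500e-01 -2.79300e-01  7.95000e-02  2.51307e+01  1.48000e+02
   5.25700e-01 -2.73600e-01]]
```

Call:
servo_tool(
  moves=[
    [[0, 0, 0], [0.0344, 0.0141, 0], 75],
    [[0, 0, 0], [0.0344, 0.0141, 0], 75],
    [[0, 0, 0], [0.0344, 0.0141, 0], 75],
    [[0, 0, 0], [0.0344, 0.0141, 0], 75],
    [[0, 0, 0], [0.0344, 0.0141, 0], 75],
    [[0, 0, 0], [0.0344, 0.0141, 0], 75],
    [[0, 0, 0], [0.0344, 0.0141, 0], 75],
    [[0, 0, 0], [0.0344, 0.0141, 0], 75],
    [[0, 0, 0], [0, 0, 0.04], 75],
    [[0, 0, 0], [0, 0, 0.045], 75],
    [[0, 0, 0], [0, 0, 0.045], 75],
    [[0, 0, 0], [0, 0, 0.03], 75],
  ],
)

```text
time: 26.7
ee_pos: [0.6404, -0.0051, 0.0555]
tcp_rot: [-179.7, -0.2, 90.2]
wrist_force: [-0.3, 0.4, -0.4]
opening: 0.0637
grasp_force: 0.0
```

Run:
```python
from h import *
np.set_printoptions(suppress=True,precision=4)
camera('side')
im,d,K=snap('wrist'); W=cloud(d,K); print(rings(im,W))
o=get_obs(); print(o['time'],o['ee_pos'],o['tcp_rot'],o['opening'])
```

```text
[[  0.6423  -0.006    0.0181  25.0602 373.       0.642    0.001 ]
 [  0.6423  -0.0059   0.0172  15.1073 309.       0.6427  -0.0112]]
26.8 [ 0.6389 -0.0052  0.054 ] [-179.4561   -0.1696   90.1382] 0.06379979536992177
```

Call:
servo_tool(
  moves=[
    [[0, 0, 0], [-0.0005, 0.003, 0.0], 75],
    [[0, 0, 0], [0, 0, 0], 75],
    [[0, 0, 0], [0, 0, 0], 75],
  ],
)

```text
time: 27.1
ee_pos: [0.6461, -0.0059, 0.0615]
tcp_rot: [179.9, -0.2, 90.1]
wrist_force: [0.0, 0.1, 0.4]
opening: 0.0642
grasp_force: 0.0
```

Call:
servo_tool(
  moves=[
    [[0, 0, 0], [0, -0.0035, 0.03], 75],
    [[0, 0, 0], [0, 0, 0.025], 75],
    [[0, 0, 0], [0, 0, 0], 75],
    [[0, 0, 0], [0, 0, 0], 75],
    [[0, 0, 0], [0, 0, 0], 75],
    [[0, 0, 0], [0, 0, 0], 0],
    [[0, 0, 0], [0, 0, 0], 0],
    [[0, 0, 0], [0, 0, 0], 0],
    [[0, 0, 0], [0, 0, 0], 0],
    [[0, 0, 0], [0, 0, 0], 0],
  ],
)

```text
time: 28.1
ee_pos: [0.6423, -0.0057, 0.0065]
tcp_rot: [179.9, -0.2, 90.1]
wrist_force: [-1.3, 0.2, 6.8]
opening: 0.0487
grasp_force: 35.3
```

Call:
servo_tool(
  moves=[
    [[0, 0, 0], [0, 0, -0.03], 0],
    [[0, 0, 0], [0, 0, -0.045], 0],
    [[0, 0, 0], [0, 0, -0.045], 0],
    [[0, 0, 0], [0, 0, -0.045], 0],
    [[0, 0, 0], [0, 0, -0.01], 0],
    [[0, 0, 0], [0, 0, 0], 0],
    [[0, 0, 0], [0, 0, 0], 0],
  ],
)

```text
time: 28.8
ee_pos: [0.6412, -0.0062, 0.1779]
tcp_rot: [-179.8, -0.2, 90.1]
wrist_force: [0.9, 0.6, -1.4]
opening: 0.0486
grasp_force: 36.5
```

Call:
servo_tool(
  moves=[
    [[0, 0, 0], [-0.0344, -0.014, -0.004], 0],
    [[0, 0, 0], [-0.0344, -0.014, 0], 0],
    [[0, 0, 0], [-0.0344, -0.014, 0], 0],
    [[0, 0, 0], [-0.0344, -0.014, 0], 0],
    [[0, 0, 0], [-0.0344, -0.014, 0], 0],
    [[0, 0, 0], [-0.0344, -0.014, 0], 0],
    [[0, 0, 0], [-0.0344, -0.014, 0], 0],
    [[0, 0, 0], [-0.0347, -0.0142, 0], 0],
    [[0, 0, 0], [0, 0, 0], 0],
    [[0, 0, 0], [0, 0, 0], 0],
    [[0, 0, 0], [0, 0, 0], 0],
  ],
)

```text
time: 29.9
ee_pos: [0.5297, -0.2811, 0.1812]
tcp_rot: [-179.8, -0.2, 90.2]
wrist_force: [-0.2, -0.3, -0.4]
opening: 0.0486
grasp_force: 36.5
```

```bash
python3 -c "
from h import *
hov()"
```

```text
29.9 [ 0.5297 -0.2811  0.1812] [-179.8   -0.2   90.2] 0.0486 36.5
side ring 225 min [ 0.4984 -0.3057  0.1756] max [ 0.5553 -0.2558  0.2141]
side spin 0.07 114 [ 0.5103 -0.2999  0.0722] [ 0.5483 -0.2621  0.099 ] [ 0.5236 -0.2747  0.08  ]
side spin 0.1 110 [ 0.5161 -0.2876  0.1002] [ 0.5384 -0.2692  0.1349] [ 0.5245 -0.2754  0.1176]
side spin 0.148 21 [ 0.522 -0.289  0.148] [ 0.534  -0.2736  0.1545] [ 0.5278 -0.2806  0.1519]
wrist ring 2232 min [ 0.5069 -0.3065  0.1014] max [ 0.556  -0.2564  0.196 ]
wrist spin 0.07 724 [ 0.5105 -0.293   0.07  ] [ 0.55   -0.2611  0.0999] [ 0.5299 -0.2729  0.0769]
wrist spin 0.1 294 [ 0.5201 -0.2795  0.1001] [ 0.5423 -0.2704  0.1334] [ 0.5316 -0.2718  0.1155]
wrist spin 0.148 6 [ 0.5298 -0.2873  0.1509] [ 0.5331 -0.2866  0.1525] [ 0.5314 -0.2869  0.1518]
```

Call:
servo_tool(
  moves=[
    [[0, 0, 0], [-0.0004, 0, 0.02], 0],
    [[0, 0, 0], [0, 0, 0.015], 0],
    [[0, 0, 0], [0, 0, 0.01], 0],
    [[0, 0, 0], [0, 0, 0.01], 0],
    [[0, 0, 0], [0, 0, 0], 0],
  ],
)

```text
time: 30.5
ee_pos: [0.5293, -0.2817, 0.1259]
tcp_rot: [-179.8, -0.2, 90.1]
wrist_force: [-0.7, -0.7, -1.0]
opening: 0.0487
grasp_force: 36.5
```

Call:
servo_tool(
  moves=[
    [[0, 0, 0], [0, 0, 0.015], 0],
    [[0, 0, 0], [0, 0, 0.013], 0],
    [[0, 0, 0], [0, 0, 0], 0],
    [[0, 0, 0], [0, 0, 0], 75],
    [[0, 0, 0], [0, 0, 0], 75],
    [[0, 0, 0], [0, 0, 0], 75],
    [[0, 0, 0], [0, 0, 0], 75],
    [[0, 0, 0], [0, 0, -0.03], 75],
    [[0, 0, 0], [0, 0, -0.045], 75],
    [[0, 0, 0], [0, 0, -0.045], 75],
  ],
)

```text
time: 31.5
ee_pos: [0.5295, -0.2822, 0.2208]
tcp_rot: [-179.9, -0.2, 90.1]
wrist_force: [1.1, -1.4, 0.9]
opening: 0.0642
grasp_force: 0.0
```

```bash
python3 -c "
from h import *
stack()"
```

```text
31.5 [ 0.5295 -0.2822  0.2208] [-179.9   -0.2   90.1]
side stack 550 [ 0.502  -0.3076  0.0158] [ 0.5539 -0.2545  0.1013]
collar 222 [ 0.5268 -0.0944  0.0256] ((526.7269897460938, -96.95507049560547), 26.45254135131836)
[[ 5.2850e-01 -2.8130e-01  9.2800e-02  2.6438e+01  1.2900e+02  5.2200e-01
  -2.7280e-01]]
top stack 311 [ 0.5042 -0.3228  0.0089] [ 0.5528 -0.2544  0.1457]
collar 176 [ 0.5296 -0.0946  0.0279] ((529.8302001953125, -94.75222778320312), 24.877614974975586)
[[ 5.29100e-01 -2.80700e-01  9.91000e-02  2.46512e+01  1.49000e+02
   5.26300e-01 -2.75400e-01]]
```

Call:
servo_tool(
  moves=[
    [[0, 0, 0], [0.031, 0.0015, 0], 75],
    [[0, 0, 0], [0.031, 0, 0], 75],
    [[0, 0, 0], [0.031, 0, 0], 75],
    [[0, 0, 0], [0.031, 0, 0], 75],
    [[0, 0, 0], [0.031, 0, 0], 75],
    [[0, 0, 0], [0.0324, 0, 0], 75],
    [[0, 0, 0], [0, 0, 0.04], 75],
    [[0, 0, 0], [0, 0, 0.045], 75],
    [[0, 0, 0], [0, 0, 0.045], 75],
    [[0, 0, 0], [0, 0, 0.03], 75],
    [[0, 0, 0], [0, 0, 0], 75],
    [[0, 0, 0], [0, 0, 0], 75],
  ],
)

```text
time: 32.8
ee_pos: [0.5308, -0.0946, 0.0609]
tcp_rot: [-179.9, -0.2, 90.1]
wrist_force: [0.3, -0.3, 0.7]
opening: 0.0641
grasp_force: 0.0
```

Run:
```python
from h import *
np.set_printoptions(suppress=True,precision=4)
im,d,K=snap('wrist','w5.png'); W=cloud(d,K)
o=get_obs(); print(o['time'],o['ee_pos'],o['tcp_rot'],o['opening'])
m=(np.hypot(W[...,0]-.531,W[...,1]+.095)<.028)&(W[...,2]>.018)&(W[...,2]<.04);p=W[m]
print('collar',len(p),p.min(0),p.max(0),cv2.minEnclosingCircle((p[:,:2]*1000).astype(np.float32)))
```

```text
32.85 [ 0.5317 -0.0948  0.062 ] [179.9637  -0.1379  90.1294] 0.06391382915542677
collar 3033 [ 0.5068 -0.1199  0.018 ] [ 0.5558 -0.0709  0.0289] ((531.3551635742188, -95.64692687988281), 25.10367202758789)
```

View pics/w5.png

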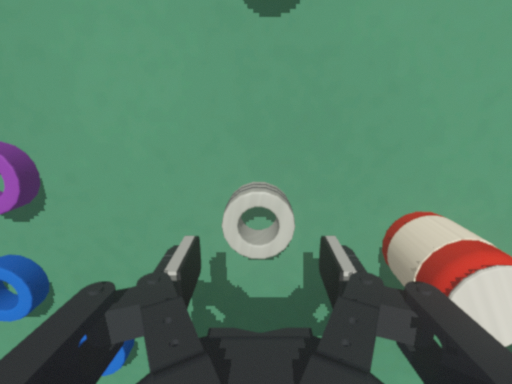

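The wrist view shows the collar at (258,225), centred between the fingers, with the can clear to the right. I'll grip it.

Call:
servo_tool(
  moves=[
    [[0, 0, 0], [-0.0005, 0, 0.03], 75],
    [[0, 0, 0], [0, 0, 0.022], 75],
    [[0, 0, 0], [0, 0, 0], 75],
    [[0, 0, 0], [0, 0, 0], 75],
    [[0, 0, 0], [0, 0, 0], 0],
    [[0, 0, 0], [0, 0, 0], 0],
    [[0, 0, 0], [0, 0, 0], 0],
    [[0, 0, 0], [0, 0, 0], 0],
    [[0, 0, 0], [0, 0, 0], 0],
    [[0, 0, 0], [0, 0, 0], 0],
  ],
  force=60,
)

```text
time: 33.85
ee_pos: [0.532, -0.0952, 0.011]
tcp_rot: [179.9, -0.1, 90.1]
wrist_force: [-3.0, 0.7, 9.3]
opening: 0.0478
grasp_force: 61.3
```

Call:
servo_tool(
  moves=[
    [[0, 0, 0], [0, 0, -0.03], 0],
    [[0, 0, 0], [0, 0, -0.045], 0],
    [[0, 0, 0], [0, 0, -0.045], 0],
    [[0, 0, 0], [0, 0, -0.045], 0],
    [[0, 0, 0], [-0.01, 0, -0.012], 0],
    [[0, 0, 0], [-0.03, 0, 0], 0],
    [[0, 0, 0], [-0.03, 0, 0], 0],
    [[0, 0, 0], [-0.03, 0, 0], 0],
    [[0, 0, 0], [-0.03, 0, 0], 0],
    [[0, 0, 0], [-0.03, 0, 0], 0],
    [[0, 0, 0], [-0.026, 0, 0], 0],
    [[0, 0, 0], [0, 0, 0], 0],
  ],
)

```text
time: 35.05
ee_pos: [0.5308, -0.2844, 0.184]
tcp_rot: [-179.9, -0.1, 90.0]
wrist_force: [-0.4, 0.8, -3.3]
opening: 0.0475
grasp_force: 63.6
```

Run:
```python
from h import *
im,d,K=snap('wrist','w6.png'); W=cloud(d,K)
o=get_obs(); e=o['ee_pos']; print(o['time'],e,o['tcp_rot'],o['opening'],o['grasp_force'],o['wrist_force'])
m=(np.hypot(W[...,0]-e[0],W[...,1]-e[1])<.0275)&(W[...,2]>.175)&(W[...,2]<.215);p=W[m]
print('collar',len(p),p.min(0),p.max(0))
q=p[p[:,2]>np.percentile(p[:,2],60)-.003]; print(cv2.minEnclosingCircle((q[:,:2]*1000).astype(np.float32)))
```

```text
35.1 [ 0.53095291 -0.28297225  0.18409097] [-1.79878036e+02 -1.76250734e-01  8.99974573e+01] 0.0475544253667641 63.60177241265774 [ 0.7612236   0.24833529 -2.76647609]
collar 7673 [ 0.50530361 -0.31015751  0.1750185 ] [ 0.55651336 -0.26015394  0.21499299]
((530.9674072265625, -282.97607421875), 27.483352661132812)
```

View pics/w6.png

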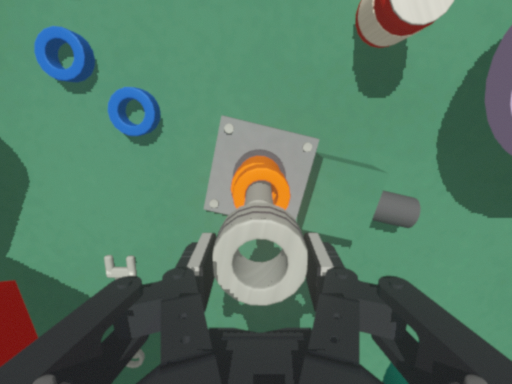

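The collar is held at (260,258), above the stack at (260,190). I'll lower it.

Call:
servo_tool(
  moves=[
    [[0, 0, 0], [0.0012, -0.0013, 0.015], 0],
    [[0, 0, 0], [0, 0, 0.015], 0],
    [[0, 0, 0], [0, 0, 0.01], 0],
    [[0, 0, 0], [0, 0, 0.01], 0],
    [[0, 0, 0], [0, 0, 0.005], 0],
    [[0, 0, 0], [0, 0, 0], 0],
    [[0, 0, 0], [0, 0, 0], 0],
  ],
)

```text
time: 35.8
ee_pos: [0.5302, -0.2801, 0.13]
tcp_rot: [-179.9, -0.1, 90.1]
wrist_force: [0.6, -0.6, -2.1]
opening: 0.0474
grasp_force: 63.6
```

Call:
servo_tool(
  moves=[
    [[0, 0, 0], [-0.001, 0, 0.01], 0],
    [[0, 0, 0], [0, 0, 0.008], 0],
    [[0, 0, 0], [0, 0, 0], 0],
    [[0, 0, 0], [0, 0, 0], 75],
    [[0, 0, 0], [0, 0, 0], 75],
    [[0, 0, 0], [0, 0, 0], 75],
    [[0, 0, 0], [0, 0, 0], 75],
    [[0, 0, 0], [0, 0, -0.03], 75],
    [[0, 0, 0], [0, 0, -0.045], 75],
    [[0, 0, 0], [0, 0, -0.04], 75],
  ],
)

```text
time: 36.8
ee_pos: [0.5299, -0.2812, 0.2283]
tcp_rot: [-179.9, -0.2, 90.1]
wrist_force: [0.1, 0.1, -0.3]
opening: 0.0639
grasp_force: 0.0
```

Run:
```python
from h import *
stack('f')
im,d,K=snap('side'); W=cloud(d,K); i=im[110:230,260:390]; cv2.imwrite('pics/c.png',cv2.resize(i,None,fx=4,fy=4,interpolation=cv2.INTER_CUBIC)[:,:,::-1])
for c in ('side','top'):
    im,d,K=snap(c); W=cloud(d,K)
    m=(np.hypot(W[...,0]-.529,W[...,1]+.281)<.028)&(np.hypot(W[...,0]-.529,W[...,1]+.281)>.015)&(W[...,2]>.1)&(W[...,2]<.18);p=W[m]
    print(c,len(p),p.min(0),p.max(0),np.median(p,0))
```

```text
36.8 [ 0.5299 -0.2812  0.2283] [-179.9   -0.2   90.1]
side stack 480 [ 0.5021 -0.3006  0.0174] [ 0.553  -0.2554  0.1053]
[[ 0.5252 -0.2762  0.0844 23.6784 73.      0.5192 -0.2667]]
top stack 154 [ 0.5044 -0.3056  0.0119] [ 0.5481 -0.2538  0.1245]
[[ 0.5284 -0.2668  0.0933 20.2877 23.      0.5314 -0.2592]]
side 245 [ 0.50322677 -0.3060689   0.1001284 ] [ 0.55378703 -0.25643833  0.12859574] [ 0.51711944 -0.26671569  0.11915705]
top 231 [ 0.50492782 -0.30477979  0.10042841] [ 0.5533498  -0.25498409  0.13116557] [ 0.52709466 -0.27215804  0.12585198]
```

View pics/c.png

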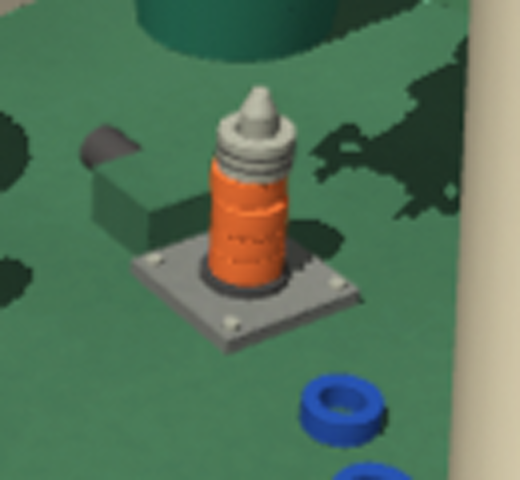

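The collar sits on top of four spools, with its top at about 0.126 m as expected. Back to the lever.

Call:
servo_tool(
  moves=[
    [[0, 0, 0], [0.0357, -0.0037, 0], 100],
    [[0, 0, 0], [0.0357, -0.0037, 0], 100],
    [[0, 0, 0], [0.0357, -0.0037, 0], 100],
    [[0, 0, 0], [0.0357, -0.0037, 0], 100],
    [[0, 0, 0], [0.0357, -0.0037, 0], 100],
    [[0, 0, 0], [0.0357, -0.0037, 0], 100],
    [[0, 0, 0], [0.0357, -0.0037, 0], 100],
    [[0, 0, 0], [0.0357, -0.0037, 0], 100],
    [[0, 0, 0], [0.0357, -0.0037, 0], 100],
    [[0, 0, 0], [0.0357, -0.0037, 0], 100],
    [[0, 0, 0], [0.0357, -0.0037, 0], 100],
    [[0, 0, 0], [0.0357, -0.0037, 0], 100],
  ],
)

```text
time: 38.25
ee_pos: [0.4838, 0.1482, 0.2263]
tcp_rot: [-179.8, -0.1, 90.1]
wrist_force: [1.3, -1.1, 0.3]
opening: 0.0854
grasp_force: 0.0
```

Call:
servo_tool(
  moves=[
    [[0, 0, 0], [0.0357, -0.0037, 0], 100],
    [[0, 0, 0], [0.0357, -0.0037, 0], 100],
    [[0, 0, 0], [0.02, -0.0037, 0], 100],
    [[0, 0, -7], [0, 0, 0], 100],
    [[0, 0, -7], [0, 0, 0], 100],
    [[0, 0, -7], [0, 0, 0], 100],
    [[0, 0, 0], [0, 0, 0], 100],
    [[0, 0, 0], [0, 0, 0], 100],
  ],
)

```text
time: 39.05
ee_pos: [0.4731, 0.2381, 0.2271]
tcp_rot: [-179.9, -0.2, 110.9]
wrist_force: [-0.0, 0.3, 0.8]
opening: 0.0855
grasp_force: 0.0
```

Run:
```python
from h import *
knob('side'); knob('wrist')
o=get_obs(); print(o['time'],o['ee_pos'],o['tcp_rot'],o['q'])
print(to([.4703,.2896,.106],np.radians(111.2)))
im,d,K=snap('wrist'); W=cloud(d,K); m=(np.hypot(W[...,0]-.47,W[...,1]-.29)<.03)&(W[...,2]>.12)&(W[...,2]<.15);p=W[m]
print(cv2.minEnclosingCircle((p[:,:2]*1000).astype(np.float32)))
```

```text
side knob rel [-25.38222392   1.41448594] r 12.77766227722168 plate 493.41790771484375 296.6270446777344
wrist knob rel [-24.12693547   0.54776011] r 12.91301441192627 plate 494.5003356933594 298.151611328125
39.15 [0.47330877 0.2381383  0.22755449] [-1.79929176e+02 -1.79250285e-01  1.10967587e+02] [26.60888173  2.17199348  6.71224494 94.5931127   0.18534407 95.64109823]
[0.0491 0.0158 0.1216]
((471.8505859375, 289.9466552734375), 12.928825378417969)
```

Call:
servo_tool(
  moves=[
    [[0, 0, 0], [0.025, 0.008, 0], 100],
    [[0, 0, 0], [0.024, 0.008, 0], 100],
    [[0, 0, 0], [0, 0, 0.04], 100],
    [[0, 0, 0], [0, 0, 0.04], 100],
    [[0, 0, 0], [0, 0, 0.041], 100],
    [[0, 0, 0], [0, 0, 0], 100],
    [[0, 0, 0], [0, 0, 0], 100],
    [[0, 0, 0], [0, 0, 0], 100],
  ],
)

```text
time: 40.0
ee_pos: [0.4716, 0.2907, 0.11]
tcp_rot: [179.8, -0.2, 111.1]
wrist_force: [0.9, 0.4, 0.9]
opening: 0.0852
grasp_force: 0.0
```

Call:
servo_tool(
  moves=[
    [[0, 0, 0], [0, 0, 0], 0],
    [[0, 0, 0], [0, 0, 0], 0],
    [[0, 0, 0], [0, 0, 0], 0],
    [[0, 0, 0], [0, 0, 0], 0],
    [[0, 0, 0], [0, 0, 0], 0],
    [[0, 0, 0], [0, 0, 0], 0],
    [[0, 0, 0], [0, 0, 0], 0],
    [[0, 0, 0], [0, 0, 0], 0],
  ],
  force=35,
)

```text
time: 40.8
ee_pos: [0.4706, 0.2902, 0.1076]
tcp_rot: [180.0, -0.2, 111.1]
wrist_force: [-0.7, -0.1, 4.7]
opening: 0.0247
grasp_force: 34.4
```

Run:
```python
from h import *
o=get_obs(); print(o['opening'],o['grasp_force'],o['tcp_rot'],o['wrist_force'],o['ee_pos'],box(o['ee_pos']))
```

```text
0.024684066997401114 34.4239100930281 [179.99242081  -0.19150326 111.13426763] [-0.7079389  -0.1005562   4.66715494] [0.47060762 0.29019512 0.10764636] [-24.62606036   0.64409813]
```

Call:
servo_tool(
  moves=[
    [[0, 0, 0], [-0.0004, 0.008, 0], 0],
    [[0, 0, 0], [0, 0.008, 0], 0],
    [[0, 0, 0], [0, 0.0066, 0], 0],
    [[0, 0, 0], [0, 0, 0], 0],
    [[0, 0, 0], [0, 0, 0], 0],
    [[0, 0, 0], [0, 0, 0], 0],
  ],
)

```text
time: 41.4
ee_pos: [0.4929, 0.2985, 0.1077]
tcp_rot: [179.9, -0.2, 111.1]
wrist_force: [0.4, 0.9, 5.3]
opening: 0.025
grasp_force: 34.6
```

Run:
```python
from h import *
o=get_obs(); print(o['opening'],o['grasp_force'],o['tcp_rot'],o['wrist_force'],o['ee_pos'],box(o['ee_pos']))
```

```text
0.024984844808960547 34.614952825941145 [179.91554448  -0.20979138 111.13591612] [0.42470189 0.91971909 5.25074899] [0.49290869 0.29854283 0.10767769] [-0.81550463  0.36225441]
```

Call:
servo_tool(
  moves=[
    [[0, 0, 0], [0, -0.001, 0], 0],
    [[0, 0, 0], [0.009, 0, 0], 0],
    [[0, 0, 0], [0.009, 0, 0], 0],
    [[0, 0, 0], [0.009, 0, 0], 0],
    [[0, 0, 0], [0.0087, 0, 0], 0],
    [[0, 0, 0], [0, 0, 0], 0],
    [[0, 0, 0], [0, 0, 0], 0],
  ],
)

```text
time: 42.1
ee_pos: [0.4788, 0.3318, 0.1077]
tcp_rot: [179.9, -0.2, 111.2]
wrist_force: [-0.5, 1.0, 6.0]
opening: 0.0249
grasp_force: 34.6
```

Run:
```python
from h import *
o=get_obs(); print(o['opening'],o['grasp_force'],o['tcp_rot'],o['wrist_force'],o['ee_pos'],box(o['ee_pos']))
```

```text
0.02489391817751324 34.56583510385826 [179.9295911   -0.2178739  111.16056007] [-0.49588973  0.97459064  5.98640584] [0.47882923 0.33176603 0.10765013] [-1.9277935  36.42850628]
```

Now along to WIND, ending just into the wall.

Call:
servo_tool(
  moves=[
    [[0, 0, 0], [0, 0.008, 0], 0],
    [[0, 0, 0], [0, 0.008, 0], 0],
    [[0, 0, 0], [0, 0.0075, 0], 0],
    [[0, 0, 0], [0, 0.0025, 0], 0],
    [[0, 0, 0], [0, 0, 0], 0],
    [[0, 0, 0], [0, 0, 0], 0],
    [[0, 0, 0], [0, 0, 0], 0],
  ],
)

```text
time: 42.8
ee_pos: [0.5024, 0.3405, 0.1076]
tcp_rot: [-179.9, -0.2, 111.1]
wrist_force: [-4.9, -0.6, 7.5]
opening: 0.025
grasp_force: 35.1
```

Run:
```python
from h import *
o=get_obs(); print(o['opening'],o['grasp_force'],o['tcp_rot'],o['wrist_force'],o['ee_pos'],box(o['ee_pos']))
```

```text
0.025018482964509155 35.09960901690647 [-179.94001099   -0.2136966   111.1390647 ] [-4.91631103 -0.57189271  7.48968152] [0.50237787 0.34046258 0.10759777] [23.17205297 36.02074522]
```

Call:
servo_tool(
  moves=[
    [[0, 0, 0], [0, 0, 0], 100],
    [[0, 0, 0], [0, 0, 0], 100],
    [[0, 0, 0], [0, 0, 0], 100],
    [[0, 0, 0], [0, 0, 0], 100],
    [[0, 0, 0], [0, 0, 0], 100],
    [[0, 0, 0], [0, 0, -0.03], 100],
    [[0, 0, 0], [0, 0, -0.04], 100],
    [[0, 0, 0], [0, 0, -0.04], 100],
    [[0, 0, 0], [-0.04, 0, 0], 100],
    [[0, 0, 0], [-0.04, 0, 0], 100],
    [[0, 0, 0], [0, 0, 0], 100],
    [[0, 0, 0], [0, 0, 0], 100],
  ],
)

```text
time: 44.0
ee_pos: [0.5315, 0.2646, 0.2171]
tcp_rot: [-180.0, -0.2, 111.0]
wrist_force: [0.0, 0.6, 0.0]
opening: 0.0852
grasp_force: 0.0
```

Run:
```python
from h import *
knob('side'); knob('wrist'); stack('z')
a=cv2.imread('pics/zside.png'); cv2.imwrite('pics/zz.png',cv2.resize(a,(800,600)))
```

```text
side knob rel [22.55854355 36.81255291] r 13.008480072021484 plate 492.9801940917969 296.9611511230469
wrist knob rel [23.99833601 35.17810128] r 12.847887992858887 plate 494.09771728515625 298.7418212890625
44.1 [0.531  0.2657 0.2169] [-180.    -0.2  111.1]
side stack 478 [ 0.5026 -0.2994  0.0179] [ 0.5529 -0.2555  0.1005]
[[ 0.5246 -0.2754  0.0843 23.6344 74.      0.5193 -0.2662]]
top stack 153 [ 0.5044 -0.3057  0.0128] [ 0.548  -0.2545  0.1205]
[[ 0.8766  0.1101  0.188  22.6461 17.      0.8743  0.1107]
 [ 0.5283 -0.2667  0.0917 20.2668 20.      0.5283 -0.2599]]
```

View pics/zz.png

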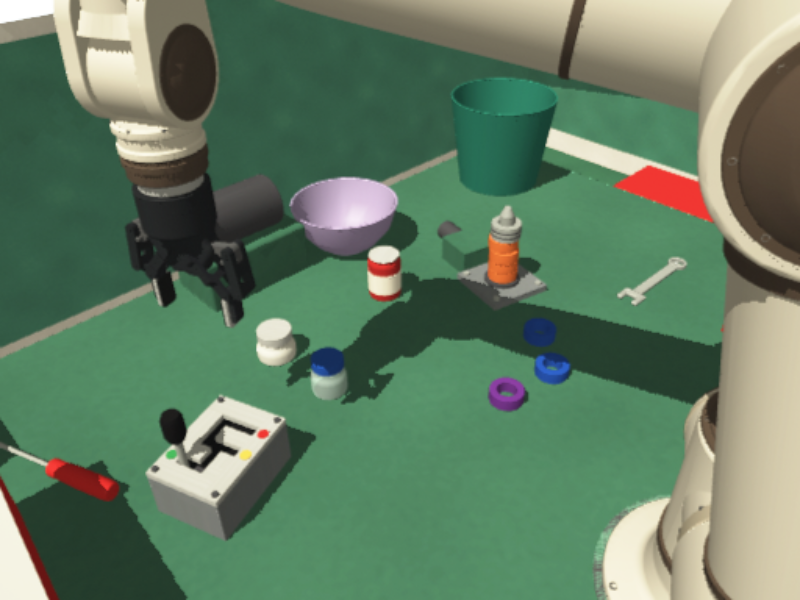

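The lever is home at WIND by the green dot at (175,455), and the stack with its collar stands at (505,245). Nothing orange is left over, and the bystanders haven't moved.

```bash
python3 -c "
from workcell import *
print(job_done())"
```

```text
the job is handed in; nothing more can be done
None
```

The job is handed in at about 44 s: the lever went STOP→LOAD, all four orange spools and the collar went onto the spindle, and the lever then went home to WIND, with the gripper clear and the other things untouched.

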